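# Turn the stock card and scan it

### The job

Turn the stiff stock card in the ring binder right over its rings until it lies flat on the other side with its bar code up, pressing gently so as not to crack the card. Then squeeze the trigger of the clamped hand scanner fully home, between your fingers against the back of its grip, hold it for about a second, and let it spring back. Leave the pitcher, the cup and the tamper where they stand.

Things in the scene. Friction and masses are not known exactly. Their poses are not given: they have to be found in the camera images.
- binder: ring binder fixed to the counter: black cover 250 (x) x 180 (y) x 4 mm; each side of the rings a rigid page block 14 to 100 mm from the axis, 160 mm wide along y, top 40 mm up. Three thin rings (not felt) rise to 58 mm. Origin: centre of the underside; z up; y along the row of rings; -x points to the robot's left (world +y, within 0.3 rad), the side where the leaf starts
- ring_axis (a point): middle of the leaf's hinge axis, 44 mm above the binder's origin; the axis runs along the binder's local y. The leaf's starting face is plain card, its other face a white panel with black bar code stripes. Neither leaf nor binder may be pressed with over 40 N
- leaf (a joint): angle of the leaf about the ring axis, rad: 0 = flat on the page block at binder -x, 1.57 = upright, 3.14 = flat on the other block, bar code showing. Starts at 0 to 0.35. Tight rings hold it at any angle by friction (about 0.08 N m): it never falls by itself and must be pushed all the way down
- tab_edge (a point): centre of the outer edge of the leaf's tab, at binder (-135, 30, 44) mm when the leaf is at 0. The leaf is a stiff card 4 mm thick, 160 mm wide along the axis, 8 to 105 mm from it, about 50 g; the tab, 50 mm wide, centred 30 mm to binder +y, sticks out to 135 mm, overhanging the page block by 35 and the cover by 10 mm, free space beneath. Axes turn with the leaf; x points to the rings
- scanner: pistol-shaped grey hand scanner clamped on its side on a fixed stand. Origin: where grip meets barrel, mid plane, 150 mm up. x: aim, towards the binder, 0.42 rad nose down; y: down the grip to its butt, towards the robot; z: up, leaning 0.42 rad (fingers pass the grip along -z). Barrel and head: x -75 to 108, y -58 to 14, z -30 to 30 mm. Grip: x -15 to 15, y 0 to 116, z -15 to 15 mm; free below
- backstrap: rubber strip 7 mm thick forming the back (-x) face of the grip: outer face at x = -15, y 4 to 109, z -13 to 13 mm in the scanner's frame. Its origin and axes are those of the scanner. One finger must bear here
- squeeze_point (a point): good middle for a squeeze, at (8, 60, 0) mm of the scanner's frame: closing along the scanner's x here, the grip with trigger is 54 mm wide at rest and 45 mm when the trigger is home. Axes as the scanner's
- trigger (a joint): trigger angle, rad: 0 = released, 0.24 = home at its stop. A black bar in front (+x) of the grip, 9 mm thick, 18 mm high (z), pivoted at scanner (27, 24, 0) mm about its z, 50 mm long towards +y, leaning 0.2 rad forward at rest. Sprung: at the squeeze point about 4.5 N to start, 10 N to hold home; returns by itself
- pitcher: loose steel milk pitcher with a side handle, 80 mm across, 100 mm tall, upright on the counter; origin at the centre of its underside
- cup: loose white cup, 76 mm across, 65 mm tall, upright; origin at the centre of its underside
- tamper: loose steel coffee tamper standing on its 58 mm base, 90 mm tall; origin at the centre of its underside

How it is judged:
On the way, in this order (a step that is already met when the one before it is completed fails the run):
1. the leaf is turned over and lies flat on the other block (value of joint leaf above 3.07 rad), for 0.3 s.
2. the trigger is squeezed home between fingers that bear on the back of the grip (value of joint trigger above 0.2 rad and contact force between the fingers and backstrap above 2 N), for 0.5 s.
3. the trigger is let go and springs back (value of joint trigger below 0.04 rad), for 0.2 s.
At the end, for the whole second after the job is handed in: the leaf lies flat on the other page block (over 3.07 of 3.14 rad), the trigger is back out (under 0.04 rad), and pitcher, cup and tamper are within 30 mm of where they stood (value of joint leaf above 3.07 rad and value of joint trigger below 0.04 rad and distance of each of pitcher, cup, tamper from where it was at the start of the episode below 0.03 m); the robot touches nothing.
It fails at once if a bystander is tipped (angle between any of pitcher, cup, tamper's own z axis and vertical above 0.5 rad).
It fails at once if the card or binder is pressed too hard (contact force between the fingers and binder above 40 N).
It also fails if it takes over 54 s, if anything falls off the work surface, if the arm or the gripper's body presses on something with over 40 N, if the wrist force passes 120 N, or if a joint passes its speed limit or range.

### The arm

A 7-joint arm with a two-finger parallel gripper is mounted at the origin on the work surface. World frame = base frame: x ahead of the robot, y to its left, z up, the work surface at z = 0. Lengths are in m, angles in rad, forces in N, time in s.
With the tool pointing down it reaches from about 0.425 to 0.825 m from the base axis. Payload 3.6 kg.
Tool frame: the origin (TCP) lies where the fingers leave the gripper's body, on its centre line; the fingertips stand 73 mm ahead of it and the grasp point (between the pads) lies 54 mm ahead of it; x points along the fingers, y is the direction in which the jaws open and shut, and the axes are right-handed (so a half turn about x gives the same grasp; the last joint's range is limited). The gripper opens to 85 mm and grips with 20 to 120 N. Pads are 22 mm wide; open, the fingers measure 114 mm over their backs; the gripper's body (76 mm by 85 mm) begins 54 mm behind the grasp point. The pads swing forward as they close: fully open they stand 13 mm farther back than shut.
Start: joints at [-1.276, 0.615, -0.013, 1.423, 0.008, 1.103, -0.04], TCP at [0.206, 0.617, 0.304] pointing down, gripper open.
Joint ranges: [-3.12, 3.12], [-0.3, 2.06], [-1.34, 1.32], [0.26, 2.42], [-1.36, 4.5], [0.01, 1.98], [-2.84, 2.84]. Speed limits (rad/s): [2.79, 2.79, 3.14, 3.14, 3.14, 3.14, 3.14].

### API

Orientations are given as a unit quaternion [x, y, z, w].
In Python, from station import arm, snapshot, camera_info, ticket gives the robot as it stands. Calls block until the motion is done:
- arm.movep(position, orientation): joint-space move of the TCP to a pose.
- arm.line_to(position, velocity=0.15, ori=None): straight line of the TCP; ori=None keeps the orientation; velocity is the mean speed in m/s.
- arm.move_j(angles): joint-space move.
- arm.move_gripper(opening, effort=None): opening from 0.0 (shut) to 1.0 (fully open); effort is the grip in N (None keeps the last); returns when the fingers have stopped.
- arm.pause(seconds).
- arm.ik(position, orientation): joint angles nearest the present ones, or None.
- snapshot(name): name is "scene" or "top" or "wrist"; returns the picture (420x560x3 uint8, blue, green, red); there is no depth.
- camera_info(name): a dict with "fx", "fy", "cx", "cy" (pixels), "dist_coeffs" ([k1, k2, p1, p2, k3] as OpenCV has them; the pictures are not rectified), "R" (3x3) and "t" (3): a world point X has camera coordinates R X + t; the wrist camera has in their place "T_tool_cam" (4x4, takes a point from camera to tool coordinates, whose origin is the TCP and whose axes are the tool frame's). Camera axes: x right, y down, z forward; pixel columns grow to the right and rows downward; lengths in m; the calibration is good to about 2 mm. A picture is of the moment at which its call begins: read the wrist's pose just before it. camera_info takes no time and is no camera call.
A pose or a line that the arm cannot do raises arm.MotionError and nothing moves.
- ticket.finish_job(): hands the job in, once; it reports no verdict.
Readings, each from a call of its own:
- arm.read_time(): time.
- arm.read_joint_positions(): joint angles.
- arm.read_dq(): joint speeds.
- arm.read_effort(): joint torques, N m.
- arm.read_tool_pos(): TCP position.
- arm.read_eef_rot(): TCP orientation.
- arm.read_ft_force(): force on the tool from outside, world axes, zero at the start.
- arm.read_wrist_torque(): the same for the moment, N m.
- arm.read_opening(): opening from 0.0 (shut) to 1.0 (fully open).
Only numpy, scipy, OpenCV 4.12 (cv2) and the standard library are available. Lean on these libraries where they do the work, as an engineer would, in place of code of your own. Each camera call takes 0.05 s, during which the arm holds its last target.

## Working session

There is one attempt and no reset: what is moved stays moved. The work goes in short steps, each a Python script; the robot and the scene stay as the last script left them, time stands still between calls to the robot, and variables do not carry over. Pictures are saved under pics/ and viewed, and the job is handed in when it is done.

```bash
ls; mkdir -p pics
python3 - <<'E'
from station import arm, snapshot, camera_info
import cv2
for n in ["scene","top","wrist"]:
    cv2.imwrite(f"pics/{n}0.png",snapshot(n)); print(n,camera_info(n))
print(arm.read_time(),arm.read_tool_pos(),arm.read_eef_rot(),arm.read_opening(),arm.read_ft_force())
E
```

```text
pics
scene {'fx': 430.25109168866226, 'fy': 430.25109168866226, 'cx': 273.9704096686904, 'cy': 210.40101396385154, 'dist_coeffs': array([-0.03499125,  0.        ,  0.        ,  0.        ,  0.        ]), 'R': array([[ 0.51732294,  0.85571887,  0.01105361],
       [ 0.50974569, -0.29773924, -0.80716211],
       [-0.68741276,  0.42319801, -0.59022635]]), 't': array([-0.28443461, -0.24348575,  1.34515067])}
top {'fx': 393.7272233462771, 'fy': 393.7272233462771, 'cx': 280.45548921898643, 'cy': 208.9687463371539, 'dist_coeffs': array([0.03223163, 0.        , 0.        , 0.        , 0.        ]), 'R': array([[-0.00618136, -0.99893594, -0.04570315],
       [-0.9925883 ,  0.01167637, -0.12096335],
       [ 0.12136828,  0.0446167 , -0.9916043 ]]), 't': array([0.00700756, 0.59728884, 0.78757752])}
wrist {'fx': 363.79439987349076, 'fy': 363.79439987349076, 'cx': 267.53256749861777, 'cy': 215.36847042070815, 'dist_coeffs': array([-0.07329274,  0.        ,  0.        ,  0.        ,  0.        ]), 'T_tool_cam': array([[-5.78877350e-04, -2.66636218e-01,  9.63797070e-01,
        -6.90085455e-02],
       [ 9.99999560e-01, -8.65365926e-04,  3.61216285e-04,
        -1.06425618e-03],
       [ 7.37723800e-04,  9.63796855e-01,  2.66636602e-01,
        -6.68398385e-02],
       [ 0.00000000e+00,  0.00000000e+00,  0.00000000e+00,
         1.00000000e+00]])}
0.15 [0.20543908 0.61622081 0.30300089] [ 0.11258081  0.6980668  -0.11397244  0.6978815 ] 0.9985277237830718 [-0.09408869 -1.05358062  0.62115338]
```

View pics/scene0.png

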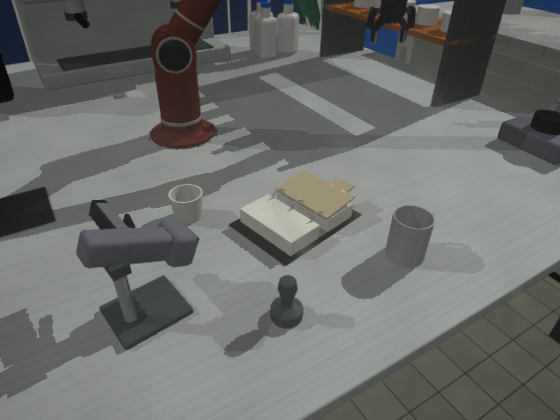

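View pics/top0.png

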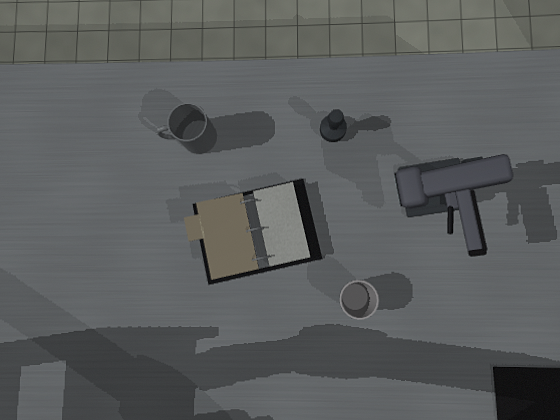

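View pics/wrist0.png

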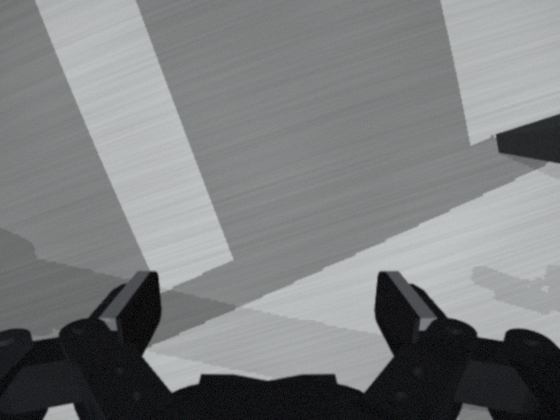

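Run:
```python
import cv2
t=cv2.imread("pics/top0.png"); 
g=lambda im: cv2.convertScaleAbs(im,alpha=1.8,beta=10)
cv2.imwrite("pics/tb.png",g(cv2.resize(t[165:300,170:340],None,fx=4.4,fy=4.4,interpolation=cv2.INTER_CUBIC)))
cv2.imwrite("pics/ts.png",g(cv2.resize(t[140:270,385:525],None,fx=4.5,fy=4.5,interpolation=cv2.INTER_CUBIC)))
s=cv2.imread("pics/scene0.png")
cv2.imwrite("pics/ss.png",g(cv2.resize(s[180:350,60:230],None,fx=3.5,fy=3.5,interpolation=cv2.INTER_CUBIC)))
```

```text
(no output)
```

View pics/tb.png

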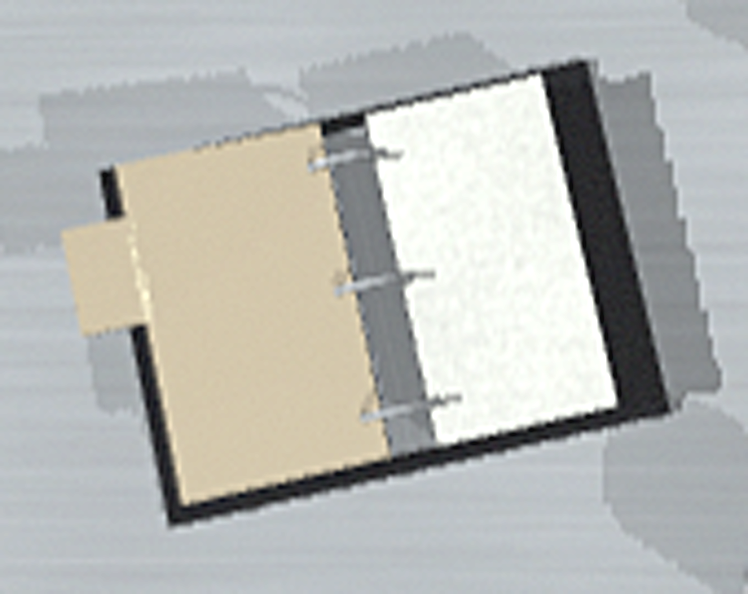

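View pics/ts.png

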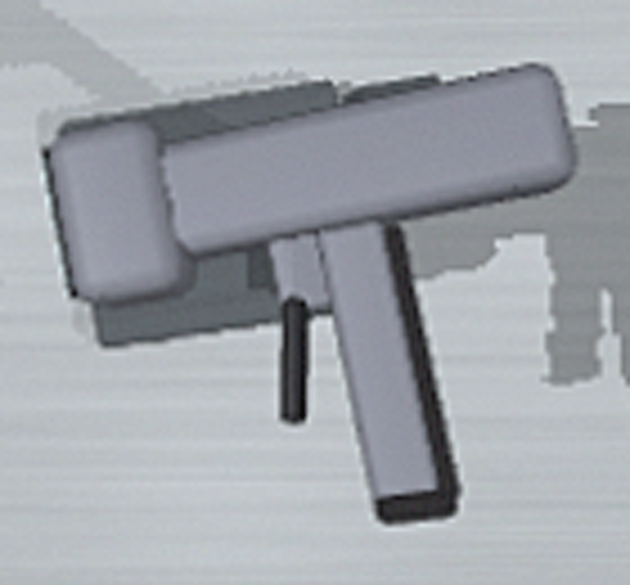

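View pics/ss.png

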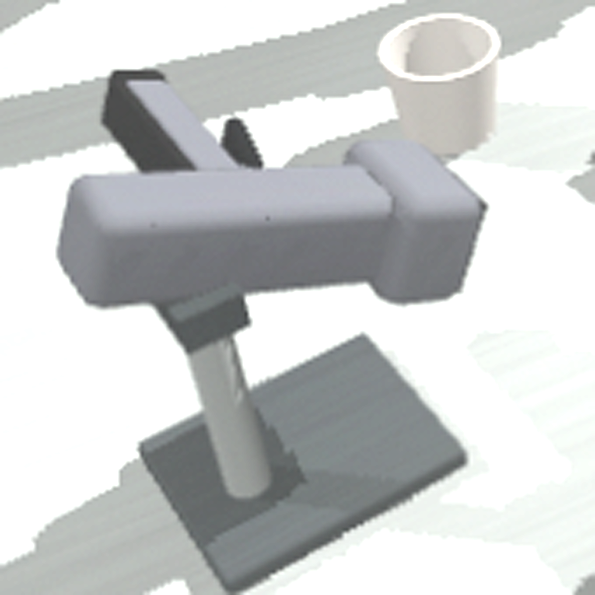

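```bash
cat > lib.py <<'E'
import numpy as np, cv2
from scipy.spatial.transform import Rotation as Rot
from station import arm, snapshot, camera_info, ticket
def cam(n,pose=None):
    c=camera_info(n); K=np.array([[c['fx'],0,c['cx']],[0,c['fy'],c['cy']],[0,0,1]]); d=np.array(c['dist_coeffs'])
    if n=='wrist':
        p,q=pose; T=np.eye(4);T[:3,:3]=Rot.from_quat(q).as_matrix();T[:3,3]=p
        T=T@np.array(c['T_tool_cam']); R=T[:3,:3].T; t=-R@T[:3,3]
    else: R=np.array(c['R']);t=np.array(c['t'])
    return K,d,R,t
def proj(C,X):
    K,d,R,t=C; return cv2.projectPoints(np.atleast_2d(np.array(X,float)),cv2.Rodrigues(R)[0],t,K,d)[0][:,0]
def rays(C,uv):
    K,d,R,t=C; n=cv2.undistortPoints(np.array(uv,float).reshape(-1,1,2),K,d)[:,0]
    D=np.c_[n,np.ones(len(n))]@R; return -R.T@t, D/np.linalg.norm(D,axis=1)[:,None]
def onz(C,uv,z):
    o,D=rays(C,uv); s=(np.array(z)-o[2])/D[:,2]; return o+D*s[:,None]
E
cat > m1.py <<'E'
from lib import *
T=cam('top'); S=cam('scene')
o,_=rays(T,[[0,0]]);print('topcam',o)
b=lambda L:np.array(L,float)/4.4+[170,165]
s_=lambda L:np.array(L,float)/4.5+[385,140]
cov=onz(T,b([[592,60],[668,410],[170,523],[102,170]]),.004); print('cover\n',cov.round(4))
print('cen',cov.mean(0), 'sizes',np.linalg.norm(np.diff(cov,axis=0,append=cov[:1]),axis=1))
pg=onz(T,b([[367,113],[543,75],[618,407],[437,443]]),.040); print('page\n',pg.round(4),np.linalg.norm(np.diff(pg,axis=0,append=pg[:1]),axis=1))
fe=onz(T,s_([[322,235],[378,498]]),.1576); print('front edge',fe.round(4))
d=fe[1]-fe[0]; print(np.degrees(np.arctan2(d[1],d[0])),np.linalg.norm(d))
E
python3 m1.py
```

```text
topcam [ 0.49731829 -0.03511317  0.85353558]
cover
 [[ 0.6676 -0.0501  0.004 ]
 [ 0.4946 -0.0845  0.004 ]
 [ 0.4417  0.1579  0.004 ]
 [ 0.6154  0.1951  0.004 ]]
cen [0.55480837 0.0546106  0.004     ] sizes [0.17637125 0.24810741 0.17761954 0.25070688]
page
 [[ 0.6363  0.0582  0.04  ]
 [ 0.6535 -0.0261  0.04  ]
 [ 0.4962 -0.0593  0.04  ]
 [ 0.4801  0.0251  0.04  ]] [0.08595046 0.16071949 0.08586729 0.15965246]
front edge [[ 0.6083 -0.3115  0.1576]
 [ 0.5069 -0.326   0.1576]]
-171.8402121656715 0.10246036311939631
```

```bash
cat > m2.py <<'E'
from m1 import *
from scipy.optimize import least_squares
loc=np.array([(125,90),(125,-90),(-125,-90),(-125,90),(14,80),(100,80),(100,-80),(14,-80)])/1e3
W=np.r_[cov,pg][:,:2]
f=lambda p:((loc@np.array([[np.cos(p[2]),np.sin(p[2])],[-np.sin(p[2]),np.cos(p[2])]])+p[:2])-W).ravel()
r=least_squares(f,[.55,.05,-1.37]);print('binder',r.x,(r.fun*1e3).round(1))
def Tb(p,z=0):
    T=np.eye(4);T[:3,:3]=Rot.from_euler('z',p[2]).as_matrix();T[:3,3]=[p[0],p[1],z];return T
# scanner: yaw of x axis (horizontal heading), tilt .42 about y
def Ts(p):
    c=np.cos(p[2]);s=np.sin(p[2]); x=np.array([c*np.cos(.42),s*np.cos(.42),-np.sin(.42)])
    z=np.array([c*np.sin(.42),s*np.sin(.42),np.cos(.42)]); y=np.cross(z,x)
    T=np.eye(4);T[:3,:3]=np.c_[x,y,z];T[:3,3]=[p[0],p[1],.15];return T
ap=lambda T,X:np.atleast_2d(X)@T[:3,:3].T+T[:3,3]
B=Tb(r.x)
import pickle
if __name__=='__main__':
    # front edge points on line x=15,z=15; butt end y=116 at crop px(383,522)?
    fep=s_([[322,235],[335,298],[350,367],[364,432],[378,498]])
    butt=s_([[385,522],[448,514]])
    def g(p):
        T=Ts(p); L=[]
        P=ap(np.linalg.inv(T),onz(T_,fep,.1576)); L+=list(P[:,0]-.015)
        P=ap(np.linalg.inv(T),onz(T_,butt,.152)); L+=list(P[:,1]-.116)
        return np.array(L)
    T_=T
    q=least_squares(g,[.62,-.31,1.7]);print('scanner',q.x,(q.fun*1e3).round(1))
    pickle.dump((r.x,q.x),open('fit.pkl','wb'))
    Sx=Ts(q.x)
    box=[(-75,-58,14,14)]
    def boxp(x0,x1,y0,y1,z0,z1): return [(x,y,z) for x in(x0,x1) for y in(y0,y1) for z in(z0,z1)]
    X=ap(Sx,np.array(boxp(-15,15,0,116,-15,15)+boxp(-75,108,-58,14,-30,30)+[(8,60,0)])/1e3)
    a=.2; tr=np.array([27,24,0])+50*np.array([np.sin(a),np.cos(a),0]); print('tip',tr)
    Y=ap(Sx,np.array([(27,24,9),tr+[0,0,9],tr-[0,0,9]])/1e3)
    ims={'top':cv2.imread('pics/top0.png'),'scene':cv2.imread('pics/scene0.png')}
    L=ap(B,np.array([(-135,5,44),(-135,55,44),(0,0,44),(-105,80,44),(-105,-80,44)])/1e3)
    for n,C,(x0,y0,w,h) in (('top',T,(170,140,360,160)),('scene',S,(60,140,320,210))):
        k=2.2 if n=='top' else 2.5
        im=cv2.convertScaleAbs(cv2.resize(ims[n],None,fx=k,fy=k,interpolation=cv2.INTER_CUBIC),alpha=1.5)
        for P,c in((X,(0,0,255)),(Y,(0,255,0)),(L,(255,0,0))):
            for u in proj(C,P): cv2.circle(im,tuple(int(v) for v in (u+.5)*k),2,c,-1)
        cv2.imwrite(f'pics/ov_{n}.png',im[int(y0*k):int((y0+h)*k),int(x0*k):int((x0+w)*k)])
E
python3 m2.py | tail -4
```

```text
binder [ 0.55476491  0.05492257 -1.36238292] [ 1.1  1.4 -2.  -1.5 -0.8  0.7  1.6  0.7 -0.4 -0.4  0.3 -0.3  1.  -0.2
 -0.7 -0.4]
scanner [ 0.6148632  -0.33056123  1.71308548] [-0.   0.1 -0.  -0.1 -0.  -0.2  0.2]
tip [36.93346654 73.00332889  0.        ]
```

View pics/ov_top.png

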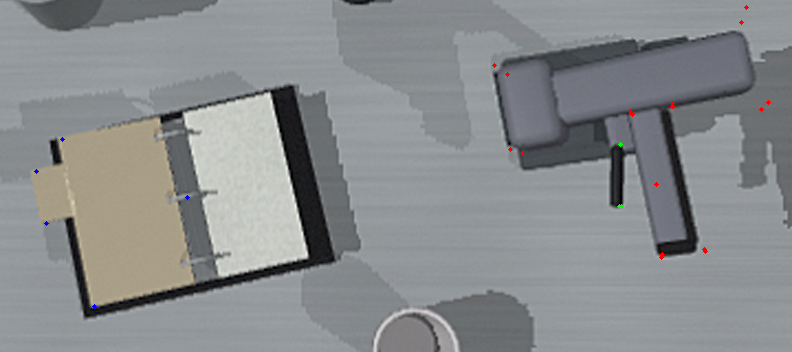

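View pics/ov_scene.png

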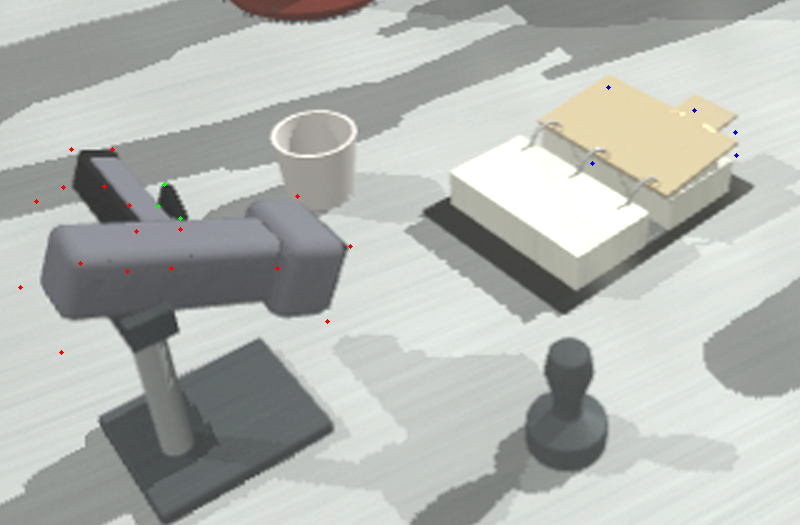

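```bash
python3 - <<'E' | tail -30
from m2 import *
p,q=pickle.load(open('fit.pkl','rb')); B=Tb(p)
# leaf angle from tab edge, triangulated across views
ut=b([[62,232],[83,335]]); 
us=np.array([[697,95],[735,117]])/2.5+[60,140]-.5
# which corners correspond: project flat
print(proj(T,ap(B,np.array([(-135,55,44),(-135,5,44)])/1e3)),ut); print(proj(S,ap(B,np.array([(-135,55,44),(-135,5,44)])/1e3)),us)
for k,(i,y) in enumerate(((0,.055),(1,.005))):
  for C,u in ((T,ut[i]),(S,us[1-i])):
    f=lambda a:(proj(C,ap(B,[(-.135*np.cos(a[0]),y,.044+.135*np.sin(a[0]))]))[0]-u)
    r_=least_squares(f,[.15]);print('theta',r_.x,r_.fun)
for n,uv,z in (('cup',[358,299],.065),('pitcher',[188,122],.1),('tamper',[333,127],.01)): print(n,onz(T,[uv],z))
h=np.linalg.inv(B)
def pose(tip,xd,yd,L=.073):
    xd=xd/np.linalg.norm(xd);yd=yd/np.linalg.norm(yd);R=np.c_[xd,yd,np.cross(xd,yd)]
    return tip-L*xd,Rot.from_matrix(R).as_quat()
Rb=B[:3,:3]
for psi in (.4,.6,.8,1.0):
  for sgn in(1,-1):
    xd=Rb@[np.cos(psi),0,-np.sin(psi)]; yd=Rb@[0,sgn,0]
    out=[]
    for th in (0,.5,1,1.5,2):
      tip=ap(B,[(-.115*np.cos(th),.03,.044+.115*np.sin(th)-.02)])[0]
      j=arm.ik(*pose(tip,xd,yd)); out.append(j is not None)
    print(psi,sgn,out)
Q=Ts(q)
for sgn in(1,-1):
  for L in (.054,.1,.15):
    j=arm.ik(*pose(ap(Q,[(.008,.06,0)])[0],-Q[:3,2],sgn*Q[:3,0],L)); print(sgn,L,None if j is None else np.round(j,2))
E
```

```text
-171.8402121656715 0.10246036311939631
binder [ 0.55476491  0.05492257 -1.36238292] [ 1.1  1.4 -2.  -1.5 -0.8  0.7  1.6  0.7 -0.4 -0.4  0.3 -0.3  1.  -0.2
 -0.7 -0.4]
[[186.17942907 217.56646299]
 [190.57466136 241.02333636]] [[184.09090909 217.72727273]
 [188.86363636 241.13636364]]
[[353.65912025 192.38793784]
 [337.22078018 183.79859589]] [[338.3 177.5]
 [353.5 186.3]]
theta [0.0988186] [ 0.56114748 -0.87410876]
theta [0.12860529] [0.75409718 0.03773849]
theta [0.10498226] [ 0.17294462 -0.47069721]
theta [0.13604456] [-0.67048598 -0.00762612]
cup [[ 0.41590433 -0.14930192  0.065     ]]
pitcher [[0.76685121 0.18270067 0.1       ]]
tamper [[ 0.78074988 -0.11391966  0.01      ]]
0.4 1 [True, True, True, True, True]
0.4 -1 [True, True, True, True, True]
0.6 1 [True, True, True, True, True]
0.6 -1 [True, True, True, True, True]
0.8 1 [True, True, True, True, True]
0.8 -1 [True, True, True, True, True]
1.0 1 [True, True, True, True, True]
1.0 -1 [True, True, True, True, True]
1 0.054 [0.23 0.66 0.18 1.78 0.49 0.55 1.67]
1 0.1 [0.14 0.6  0.28 1.77 0.37 0.61 1.78]
1 0.15 [0.06 0.54 0.34 1.75 0.3  0.7  1.84]
-1 0.054 [-0.15  0.82  0.86  1.79 -0.49  0.54 -0.58]
-1 0.1 [-0.15  0.71  0.78  1.78 -0.23  0.58 -0.82]
-1 0.15 [-0.19  0.63  0.78  1.76 -0.12  0.67 -0.91]
```

```bash
cat > plan.py <<'E'
from m2 import *
p,q=pickle.load(open('fit.pkl','rb')); B=Tb(p); Rb=B[:3,:3]
def pose(tip,xd,yd,L=.073):
    xd=xd/np.linalg.norm(xd);yd=yd/np.linalg.norm(yd);R=np.c_[xd,yd,np.cross(xd,yd)]
    return tip-L*xd,Rot.from_matrix(R).as_quat()
def bp(x,y,z,psi,sgn):
    return pose(ap(B,[(x,y,z)])[0],Rb@[np.cos(psi),0,-np.sin(psi)],Rb@[0,sgn,0])
def arc(phi,sgn,r=.117,off=.018,y=.03):
    # leaf direction (-cos,sin); bar side normal is "below" at 0
    psi=np.interp(phi,[.4,2.9],[.6,1.15])
    x=-r*np.cos(phi)-off*np.sin(phi); z=.044+r*np.sin(phi)-off*np.cos(phi)
    return bp(x,y,z,psi,sgn)
E
python3 - <<'E' | tail -26
from plan import *
for sgn in (1,-1):
    print(sgn,np.round(arm.ik(*bp(-.21,.03,.06,.6,sgn)),2))
    print(np.round(arm.ik(*bp(-.117,.03,.024,.6,sgn)),2))
    for phi in np.arange(-.02,3.2,.35): 
        j=arm.ik(*arc(phi,sgn)); print(round(phi,2),None if j is None else np.round(j,2))
E
```

```text
binder [ 0.55476491  0.05492257 -1.36238292] [ 1.1  1.4 -2.  -1.5 -0.8  0.7  1.6  0.7 -0.4 -0.4  0.3 -0.3  1.  -0.2
 -0.7 -0.4]
1 [-1.12  1.13  0.56  1.43  0.33  1.22 -0.71]
[-1.05  1.16  0.59  1.59  0.37  0.99 -0.72]
-0.02 [-1.05  1.16  0.59  1.59  0.38  0.99 -0.72]
0.33 [-1.05  1.09  0.61  1.6   0.39  1.03 -0.69]
0.68 [-1.03  1.    0.62  1.63  0.38  1.02 -0.62]
1.03 [-0.99  0.91  0.63  1.67  0.37  0.98 -0.54]
1.38 [-0.91  0.82  0.62  1.71  0.37  0.93 -0.47]
1.73 [-0.82  0.77  0.6   1.74  0.36  0.86 -0.39]
2.08 [-0.71  0.74  0.57  1.76  0.32  0.79 -0.28]
2.43 [-0.6   0.74  0.55  1.78  0.26  0.7  -0.17]
2.78 [-0.5   0.76  0.51  1.79  0.17  0.62 -0.05]
3.13 [-0.44  0.82  0.48  1.8   0.15  0.54 -0.03]
-1 [-0.65  1.09 -0.37  1.41  0.96  1.62  1.94]
[-0.56  1.08 -0.31  1.57  1.03  1.46  1.9 ]
-0.02 [-0.56  1.08 -0.31  1.57  1.03  1.46  1.9 ]
0.33 [-0.54  1.02 -0.34  1.58  1.02  1.5   1.93]
0.68 [-0.49  0.93 -0.36  1.61  1.    1.47  1.99]
1.03 [-0.42  0.84 -0.37  1.65  0.97  1.41  2.07]
1.38 [-0.34  0.77 -0.36  1.69  0.95  1.33  2.16]
1.73 [-0.25  0.72 -0.35  1.72  0.93  1.23  2.25]
2.08 [-0.17  0.69 -0.31  1.74  0.9   1.11  2.34]
2.43 [-0.1   0.69 -0.28  1.76  0.87  0.99  2.42]
2.78 [-0.03  0.72 -0.26  1.77  0.85  0.88  2.49]
3.13 [-0.01  0.77 -0.24  1.79  0.88  0.8   2.47]
```

```bash
python3 - <<'E' | tail -4
from plan import *
arm.move_gripper(0.0,20)
arm.movep(*bp(-.215,.03,.075,.6,1)); print(arm.read_time(),arm.read_opening(),arm.read_ft_force())
po=(arm.read_tool_pos(),arm.read_eef_rot())
w=snapshot('wrist'); s=snapshot('scene')
cv2.imwrite('pics/w1.png',w); cv2.imwrite('pics/s1.png',cv2.resize(s[60:340,60:430],None,fx=2,fy=2,interpolation=cv2.INTER_CUBIC))
print(po)
E
```

```text
binder [ 0.55476491  0.05492257 -1.36238292] [ 1.1  1.4 -2.  -1.5 -0.8  0.7  1.6  0.7 -0.4 -0.4  0.3 -0.3  1.  -0.2
 -0.7 -0.4]
2.7167 -0.0027351806394922303 [ 0.03172132 -0.45370441  0.28418232]
(array([0.52684201, 0.33176576, 0.11661085]), array([ 0.18673458,  0.23041307, -0.60065834,  0.74246183]))
```

View pics/w1.png

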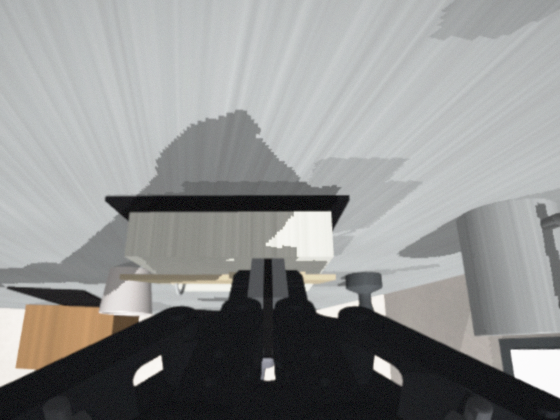

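View pics/s1.png

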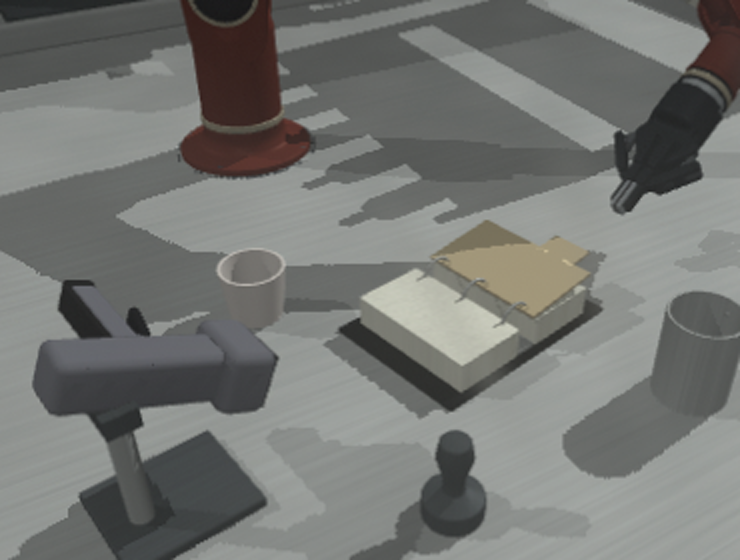

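```bash
python3 - <<'E' | tail -8
from plan import *
def go(pp,v): arm.line_to(pp[0],velocity=v,ori=pp[1])
go(bp(-.20,.03,.024,.6,1),.15)
go(bp(-.117,.03,.024,.6,1),.12)
print(arm.read_time(),arm.read_ft_force())
for phi in (.1,.3,.5,.7):
    go(arc(phi,1),.1); print(phi,arm.read_time(),np.round(arm.read_ft_force(),1))
cv2.imwrite('pics/s2.png',cv2.resize(snapshot('scene')[60:340,60:430],None,fx=2,fy=2,interpolation=cv2.INTER_CUBIC))
E
```

```text
-171.8402121656715 0.10246036311939631
binder [ 0.55476491  0.05492257 -1.36238292] [ 1.1  1.4 -2.  -1.5 -0.8  0.7  1.6  0.7 -0.4 -0.4  0.3 -0.3  1.  -0.2
 -0.7 -0.4]
4.1667 [0.38086685 0.11609067 0.16303441]
0.1 4.4583 [ 0.5 -0.3  0.1]
0.3 4.8417 [-0.2 -0.1 -0.1]
0.5 5.2417 [-0.9  0.1 -0.5]
0.7 5.6583 [ 0.  -0.2 -0.3]
```

View pics/s2.png

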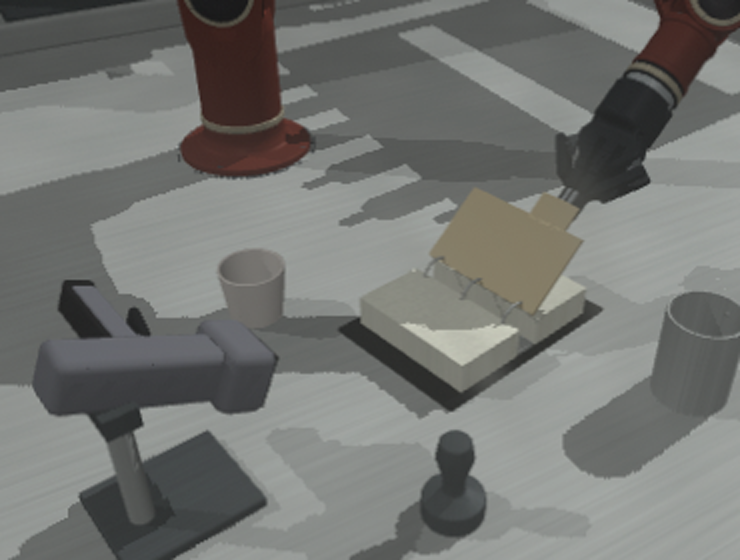

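```bash
python3 - <<'E' | tail -15
from plan import *
def go(pp,v): arm.line_to(pp[0],velocity=v,ori=pp[1])
for phi in (.95,1.2,1.5,1.8,2.1,2.4,2.7,2.9,3.05):
    go(arc(phi,1),.1); print(phi,arm.read_time(),np.round(arm.read_ft_force(),1))
cv2.imwrite('pics/s3.png',cv2.resize(snapshot('scene')[60:340,60:430],None,fx=2,fy=2,interpolation=cv2.INTER_CUBIC))
E
```

```text
[ 0.4801  0.0251  0.04  ]] [0.08595046 0.16071949 0.08586729 0.15965246]
front edge [[ 0.6083 -0.3115  0.1576]
 [ 0.5069 -0.326   0.1576]]
-171.8402121656715 0.10246036311939631
binder [ 0.55476491  0.05492257 -1.36238292] [ 1.1  1.4 -2.  -1.5 -0.8  0.7  1.6  0.7 -0.4 -0.4  0.3 -0.3  1.  -0.2
 -0.7 -0.4]
0.95 6.1917 [-0.2 -0.4 -0.8]
1.2 6.675 [ 0.1  0.8 -0.5]
1.5 7.225 [-0.5 -0.3 -0.5]
1.8 7.7667 [0.5 0.7 0.1]
2.1 8.3 [-0.1  0.5 -0.1]
2.4 8.825 [ 0.5  0.5 -0.6]
2.7 9.3417 [ 1.   0.7 -0.4]
2.9 9.7333 [0.4 1.  0.6]
3.05 10.0583 [ 0.2 -0.4  0.4]
```

View pics/s3.png

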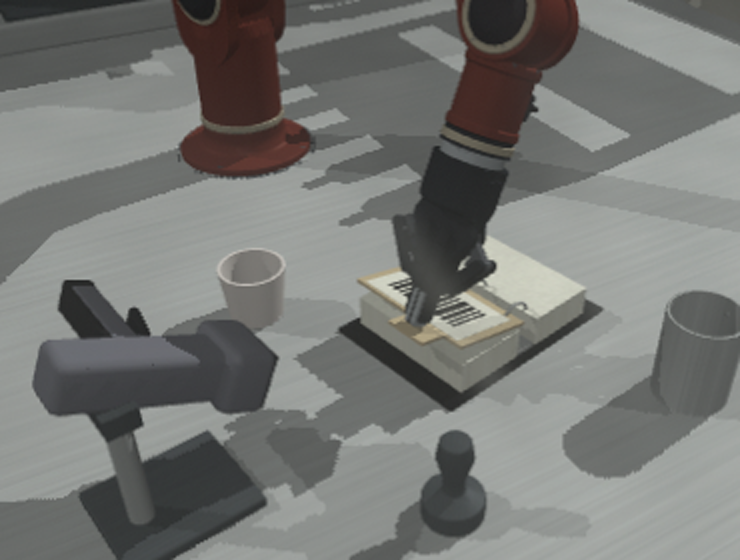

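```bash
python3 - <<'E' | tail -14
from plan import *
P=np.array(arm.read_tool_pos()); fz0=arm.read_ft_force()[2]; print('tipz',arc(3.05,1)[0][2],P)
f=0
for k in range(14):
    P=P+[0,0,-.0015]; arm.line_to(P,velocity=.05); arm.pause(.05)
    F=np.mean([arm.read_ft_force() for _ in range(3)],0); print(k,round(P[2],4),np.round(F,1),arm.read_time())
    if F[2]-fz0>5: break
cv2.imwrite('pics/s4.png',cv2.resize(snapshot('scene')[60:340,60:430],None,fx=2,fy=2,interpolation=cv2.INTER_CUBIC))
E
```

```text
0 0.1378 [0.3 0.2 0.3] 10.4083
1 0.1363 [-0.1  0.1 -0.6] 10.7083
2 0.1348 [-0.8  1.   0.3] 11.0083
3 0.1333 [-1.  -0.2  0.2] 11.3083
4 0.1318 [-0.1  0.5 -0.8] 11.6083
5 0.1303 [-0.3 -0.7  0.3] 11.9083
6 0.1288 [-0.   0.3 -0.2] 12.2083
7 0.1273 [ 0.5 -0.1  0.5] 12.5083
8 0.1258 [-0.3 -0.   0.1] 12.8083
9 0.1243 [ 0.5 -0.1  0.6] 13.1083
10 0.1228 [-0.5 -0.  -0.4] 13.4083
11 0.1213 [-0.9 -0.5  0.3] 13.7083
12 0.1198 [-0.2  0.  -1.1] 14.0083
13 0.1183 [-1.   0.5 -0.5] 14.3083
```

View pics/s4.png

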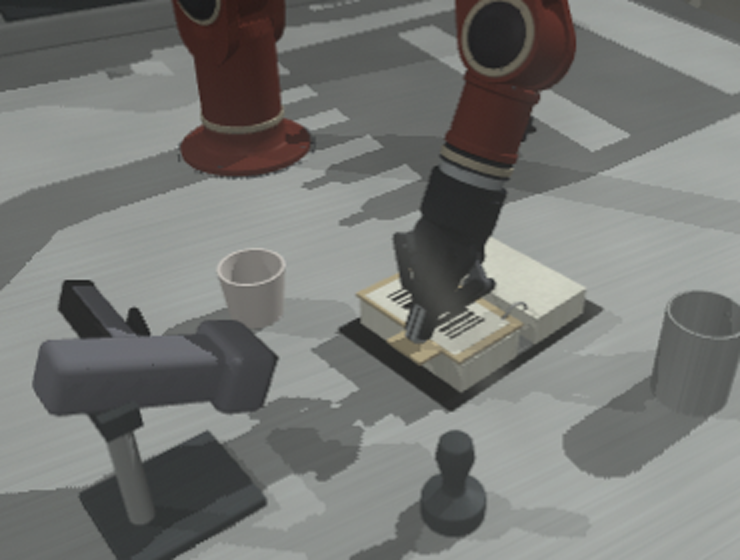

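```bash
python3 - <<'E' | tail -12
from plan import *
P=np.array(arm.read_tool_pos()); print(P)
P[2]=.1183
for k in range(8):
    P=P+[0,0,-.001]; arm.line_to(P,velocity=.05); arm.pause(.08)
    F=np.mean([arm.read_ft_force() for _ in range(3)],0); print(k,round(P[2],4),np.round(F,1),arm.read_time())
    if F[2]>5: break
arm.pause(.3); print(arm.read_ft_force(),arm.read_tool_pos())
E
```

```text
[ 0.4801  0.0251  0.04  ]] [0.08595046 0.16071949 0.08586729 0.15965246]
front edge [[ 0.6083 -0.3115  0.1576]
 [ 0.5069 -0.326   0.1576]]
-171.8402121656715 0.10246036311939631
binder [ 0.55476491  0.05492257 -1.36238292] [ 1.1  1.4 -2.  -1.5 -0.8  0.7  1.6  0.7 -0.4 -0.4  0.3 -0.3  1.  -0.2
 -0.7 -0.4]
[ 0.60170245 -0.02149068  0.11823273]
0 0.1173 [-0.3  0.4 -0. ] 14.6917
1 0.1163 [-0.4 -0.2 -0.2] 15.025
2 0.1153 [-0.3  1.   2. ] 15.3583
3 0.1143 [-2.1  1.7  6.8] 15.6917
[-1.35980377  2.1631142   7.15529214] [ 0.60184205 -0.02152284  0.11519639]
```

```bash
python3 - <<'E' | tail -12
from plan import *
P=np.array(arm.read_tool_pos()); q0=arm.read_eef_rot()
arm.line_to(P+[0,0,.14],velocity=.3)
arm.move_gripper(1.0,20)
q=q.copy(); q[:2]+=.0027*np.array([np.cos(q[2]),np.sin(q[2])]); pickle.dump((p,q),open('fit2.pkl','wb'))
Q=Ts(q); sp=ap(Q,[(.008,.06,0)])[0]; print(sp,Q[:3,:3])
for sgn in (1,-1):
  for L in (.05,.12,.2):
    j=arm.ik(*pose(sp,-Q[:3,2],sgn*Q[:3,0],L)); print(sgn,L,None if j is None else np.round(j,2))
print(np.round(arm.read_joint_positions(),2),arm.read_time(),arm.read_ft_force())
for n in('scene','top'): cv2.imwrite(f'pics/{n}5.png',snapshot(n))
E
```

```text
binder [ 0.55476491  0.05492257 -1.36238292] [ 1.1  1.4 -2.  -1.5 -0.8  0.7  1.6  0.7 -0.4 -0.4  0.3 -0.3  1.  -0.2
 -0.7 -0.4]
[ 0.5540508  -0.32916619  0.14673792] [[-1.29484687e-01 -9.89893967e-01 -5.78243064e-02]
 [ 9.03861233e-01 -1.41809501e-01  4.03639612e-01]
 [-4.07760453e-01 -6.93889390e-18  9.13088940e-01]]
1 0.05 [ 0.35  0.66 -0.02  1.78  0.7   0.62  1.49]
1 0.12 [ 0.33  0.56 -0.04  1.76  0.62  0.74  1.56]
1 0.2 [ 0.27  0.46 -0.04  1.71  0.54  0.89  1.63]
-1 0.05 [-0.03  0.74  0.63  1.79 -0.11  0.48 -0.93]
-1 0.12 [-0.14  0.65  0.71  1.77 -0.1   0.61 -0.94]
-1 0.2 [-0.26  0.56  0.8   1.72 -0.05  0.77 -0.98]
[-0.39  0.61  0.37  1.71  0.29  0.82 -0.07] 17.3917 [ 0.25291608  0.29026655 -0.06933197]
```

View pics/scene5.png

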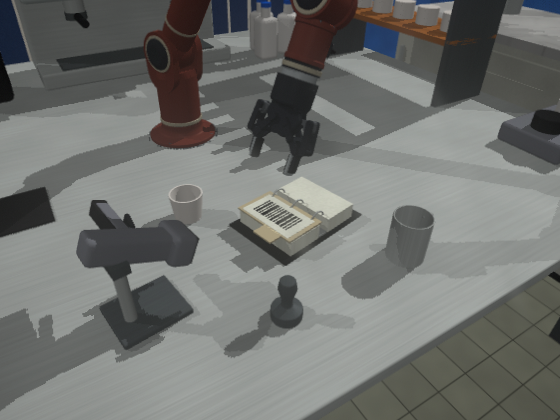

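View pics/top5.png

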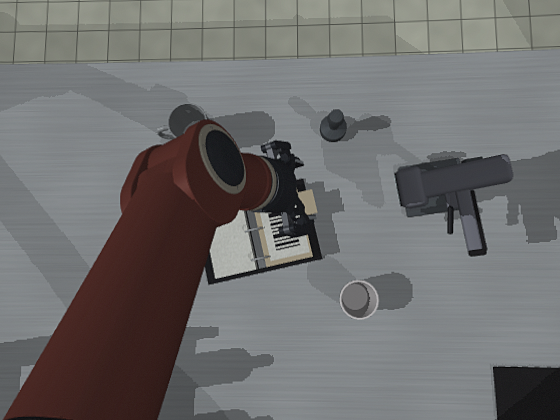

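```bash
python3 - <<'E' | tail -3
from plan import *
p,q=pickle.load(open('fit2.pkl','rb'));Q=Ts(q); sp=ap(Q,[(.008,.06,0)])[0]
arm.movep(*pose(sp,-Q[:3,2],Q[:3,0],.17))
po=(np.array(arm.read_tool_pos()),np.array(arm.read_eef_rot())); w=snapshot('wrist'); pickle.dump(po,open('po6.pkl','wb'))
cv2.imwrite('pics/w6.png',w)
W=cam('wrist',po); 
pts=ap(Q,np.array([(15,0,15),(15,116,15),(-15,0,15),(-15,116,15),(15,116,-15),(-15,116,-15),(8,60,0)])/1e3)
a=.2;tr=np.array([27,24,0])+50*np.array([np.sin(a),np.cos(a),0])
pts=np.r_[pts,ap(Q,np.array([(27,24,9),tr+[0,0,9],tr-[0,0,9]])/1e3)]
v=w.copy()
for u in proj(W,pts): cv2.circle(v,tuple(int(round(c)) for c in u),2,(0,0,255),-1)
cv2.imwrite('pics/w6o.png',cv2.resize(v,(784,588)))
print(arm.read_time(),proj(W,pts).round(0).tolist())
E
```

```text
binder [ 0.55476491  0.05492257 -1.36238292] [ 1.1  1.4 -2.  -1.5 -0.8  0.7  1.6  0.7 -0.4 -0.4  0.3 -0.3  1.  -0.2
 -0.7 -0.4]
19.025 [[278.0, 306.0], [279.0, 134.0], [234.0, 306.0], [229.0, 134.0], [278.0, 132.0], [234.0, 132.0], [267.0, 217.0], [295.0, 271.0], [312.0, 201.0], [309.0, 195.0]]
```

View pics/w6o.png

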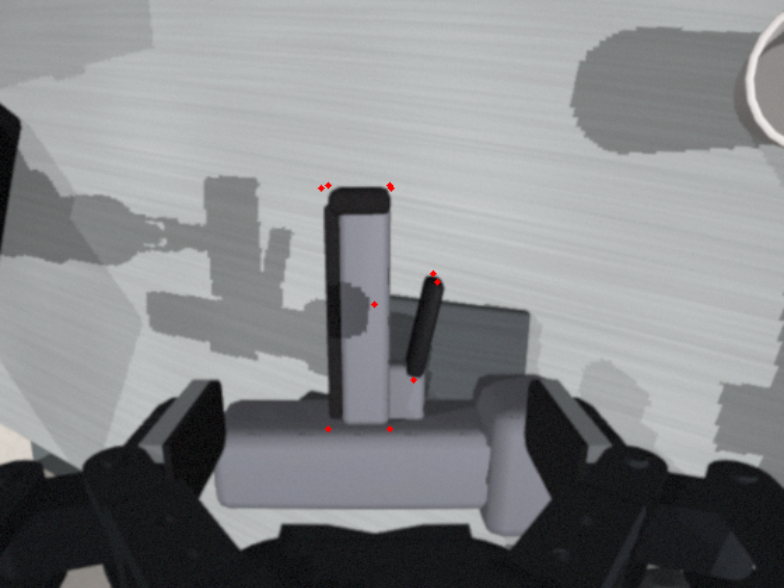

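```bash
python3 - <<'E' | tail -7
from plan import *
p,q=pickle.load(open('fit2.pkl','rb'));Q=Ts(q); sp=ap(Q,[(.008,.06,0)])[0]
for L in (.10,.07,.048):
    pp=pose(sp,-Q[:3,2],Q[:3,0],L); arm.line_to(pp[0],velocity=.12,ori=pp[1]); print(L,np.round(arm.read_ft_force(),1))
po=(np.array(arm.read_tool_pos()),np.array(arm.read_eef_rot())); print(po,arm.read_time())
cv2.imwrite('pics/w7.png',snapshot('wrist'));
s=snapshot('scene'); cv2.imwrite('pics/s7.png',cv2.resize(s[130:340,40:320],None,fx=2.7,fy=2.7,interpolation=cv2.INTER_CUBIC))
E
```

```text
-171.8402121656715 0.10246036311939631
binder [ 0.55476491  0.05492257 -1.36238292] [ 1.1  1.4 -2.  -1.5 -0.8  0.7  1.6  0.7 -0.4 -0.4  0.3 -0.3  1.  -0.2
 -0.7 -0.4]
0.1 [ 0.   0.1 -0.7]
0.07 [ 0.1 -0.6  0.6]
0.048 [-0.7  0.4  0.5]
(array([ 0.55113388, -0.30974093,  0.19054603]), array([-0.19612439,  0.67957712, -0.09785103,  0.70009666])) 20.4917
```

View pics/w7.png

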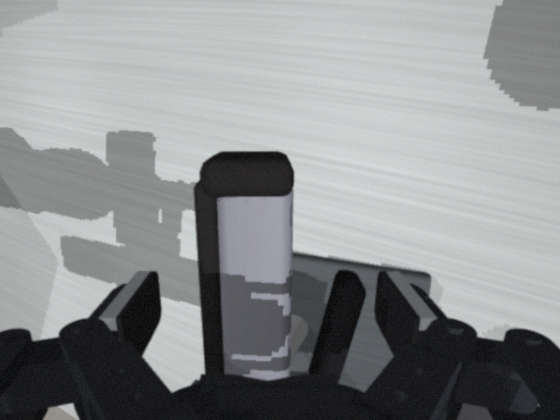

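View pics/s7.png

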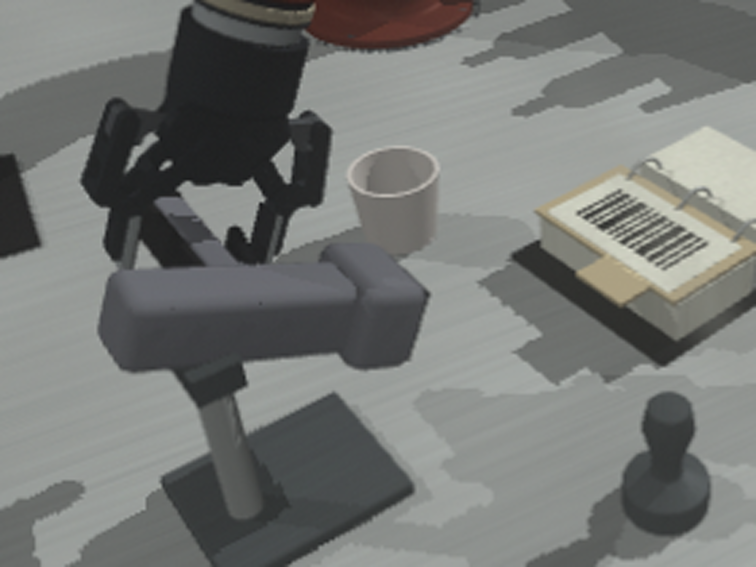

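```bash
python3 - <<'E' | tail -8
from plan import *
for o in (.7,.6,.5,.4):
    arm.move_gripper(o,25); arm.pause(.1)
    print(o,round(arm.read_opening(),3),np.round(arm.read_ft_force(),1),arm.read_time())
    if o-arm.read_opening()<-.04: break
cv2.imwrite('pics/w8.png',snapshot('wrist'));
E
```

```text
[ 0.5069 -0.326   0.1576]]
-171.8402121656715 0.10246036311939631
binder [ 0.55476491  0.05492257 -1.36238292] [ 1.1  1.4 -2.  -1.5 -0.8  0.7  1.6  0.7 -0.4 -0.4  0.3 -0.3  1.  -0.2
 -0.7 -0.4]
0.7 0.7 [-1.2  5.3  0.5] 21.075
0.6 0.603 [-1.6  6.4  1.6] 21.425
0.5 0.526 [-2.4  4.5  5. ] 21.7417
0.4 0.522 [-2.6  4.8  5. ] 22.0583
```

View pics/w8.png

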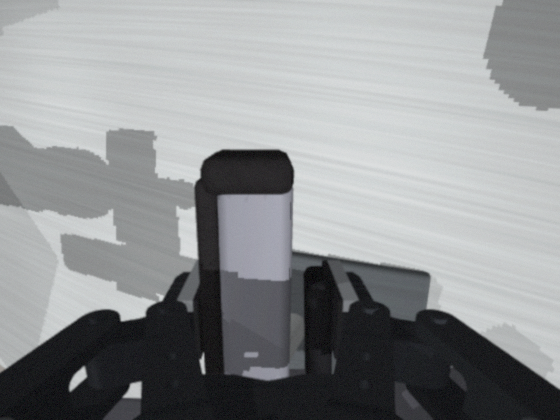

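```bash
python3 - <<'E' | tail -6
from plan import *
p,q=pickle.load(open('fit2.pkl','rb'));Q=Ts(q); sp=ap(Q,[(.008,.06,0)])[0]
arm.move_gripper(.4,35); print(arm.read_opening(),arm.read_ft_force())
arm.pause(.8); print(arm.read_opening(),arm.read_ft_force(),arm.read_time())
arm.move_gripper(1.0,25); arm.pause(.4); print(arm.read_opening(),np.round(arm.read_ft_force(),1),arm.read_time())
cv2.imwrite('pics/w9.png',snapshot('wrist'))
E
```

```text
-171.8402121656715 0.10246036311939631
binder [ 0.55476491  0.05492257 -1.36238292] [ 1.1  1.4 -2.  -1.5 -0.8  0.7  1.6  0.7 -0.4 -0.4  0.3 -0.3  1.  -0.2
 -0.7 -0.4]
0.5205730191217541 [-2.04527005  4.82764745  4.5217522 ]
0.5190473085504128 [-1.88954905  4.59541744  4.75454469] 23.125
0.9994505312237297 [-0.2  0.   0.1] 24.0083
```

View pics/w9.png

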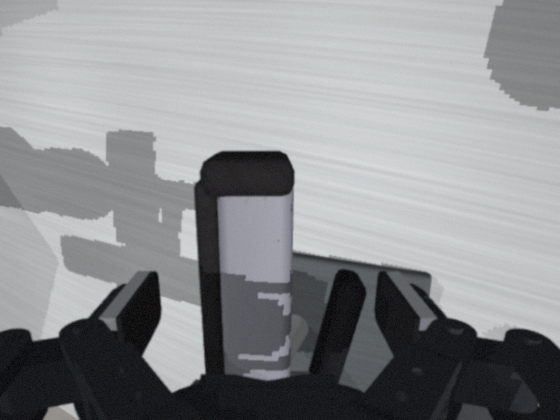

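```bash
python3 - <<'E' | tail -6
from plan import *
p,q=pickle.load(open('fit2.pkl','rb'));Q=Ts(q); sp=ap(Q,[(.008,.06,0)])[0]
pp=pose(sp,-Q[:3,2],Q[:3,0],.19); arm.line_to(pp[0],velocity=.15,ori=pp[1]); arm.pause(.3)
print(arm.read_time(),np.round(arm.read_ft_force(),1))
t=snapshot('top');s=snapshot('scene');cv2.imwrite('pics/t10.png',t);cv2.imwrite('pics/s10.png',s)
L=[ap(B,[(-r*np.cos(a),y,.044+r*np.sin(a)) for r,y in((.135,.055),(.135,.005),(.105,.08),(.105,-.08))]) for a in (3.14,3.0)]
k=5;v=cv2.resize(s[175:265,225:365],None,fx=k,fy=k,interpolation=cv2.INTER_CUBIC)
for P,c in zip(L,((0,0,255),(255,0,0))):
    for u in proj(S,P): cv2.circle(v,tuple(int(z) for z in (u+.5-[225,175])*k),3,c,-1)
cv2.imwrite('pics/s10o.png',v)
E
```

```text
front edge [[ 0.6083 -0.3115  0.1576]
 [ 0.5069 -0.326   0.1576]]
-171.8402121656715 0.10246036311939631
binder [ 0.55476491  0.05492257 -1.36238292] [ 1.1  1.4 -2.  -1.5 -0.8  0.7  1.6  0.7 -0.4 -0.4  0.3 -0.3  1.  -0.2
 -0.7 -0.4]
25.4583 [-0.2 -0.6  0.2]
```

View pics/s10o.png

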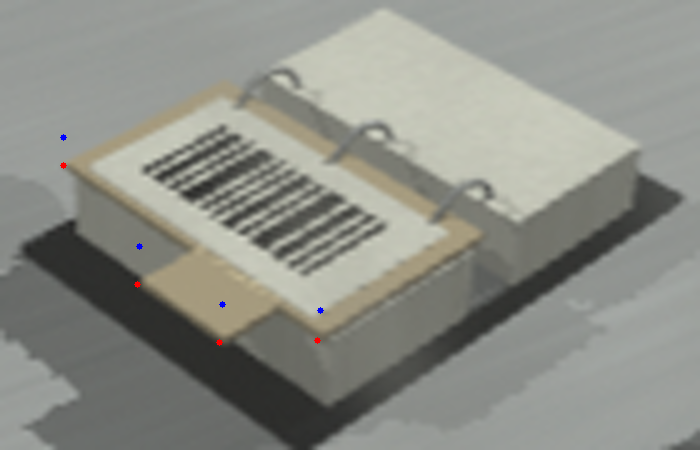

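View pics/t10.png

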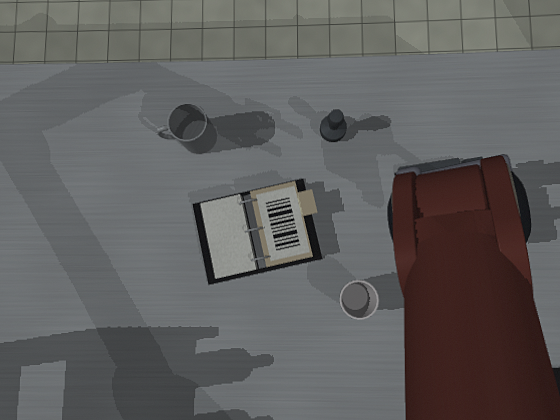

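View pics/s10.png

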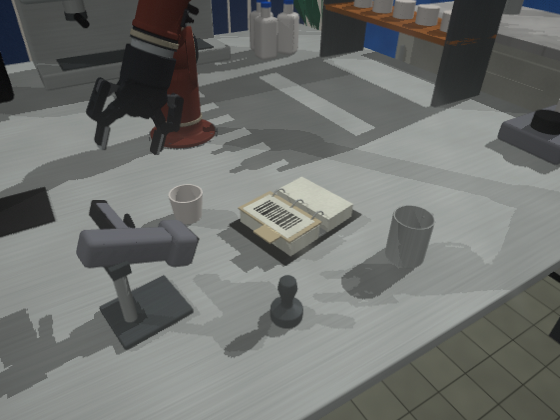

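Run:
```python
from station import arm,ticket
ticket.finish_job(); print(arm.read_time())
```

```text
the job is handed in; nothing more can be done
the job is handed in; nothing more can be done
```

I turned the card over its rings and pressed it flat, then squeezed and released the scanner trigger. I handed the job in at about 25.5 s of the 54 s allowed.

- **Card:** I lifted it from under its tab with closed fingers along an arc. I then pressed down in 1 mm steps until it met a firm stop at about 7 N, against the 40 N limit. In the last scene picture the bar code is up, and the card's corners match the projected flat position (3.14 rad) to within a few millimetres. They are clearly off the position projected for 3.0 rad. I could not read the angle directly.
- **Trigger:** I squeezed across the grip with 25 N, then 35 N, for about 1.4 s. The fingers stopped at 0.52 opening, about 44 mm, where 45 mm is home. The wrist picture showed one finger on the backstrap and the other on the trigger. I had no separate reading of the force on the backstrap. After release, the trigger looked just as it had before the squeeze.
- **Surroundings:** The pitcher, cup and tamper look unmoved in both the top and scene pictures. The gripper was clear, with no contact force beyond sensor noise (about 0.6 N).

One check disagreed at first. The scanner position fitted from the top view put the trigger and the back of the grip 3 to 5 mm off, so I shifted it 2.7 mm along the aim direction. The wrist camera then agreed to within about 2 mm.

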